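# Clamp a gas-purifier cartridge in its ratchet holder

## Robot

A 7-joint arm with a two-finger parallel gripper is mounted at the origin on the work surface. World frame = base frame: x ahead of the robot, y to its left, z up, the work surface at z = 0. Lengths are in m, angles in degrees, forces in N, time in s.
With the tool pointing down it reaches from about 0.4 to 0.9 m from the base axis. Payload 5.6 kg.
Tool frame: the origin (TCP) lies on the centre line of the jaws, within the pads' length; the fingertips stand 22 mm ahead of it and the grasp point (between the pads) lies 3 mm ahead of it (ctrl.nose_length is the distance from the TCP to the fingertips, in m); z points along the fingers, y is the line along which they close (so a half turn about z gives the same grasp; the last joint's range is limited). The gripper opens to 92 mm and grips with 3 to 60 N. Pads are 20 mm wide; open, the fingers measure 128 mm over their backs; the gripper's body (75 mm by 189 mm) begins 69 mm behind the grasp point.
Start: joints at [-70.818, 26.786, -0.665, 91.828, 0.344, 61.387, -3.226], TCP at [0.24, 0.604, 0.212] pointing down, gripper open.
Joint ranges: [-144.91, 144.91], [-17.63, 115.5], [-89.93, 88.59], [15.96, 139.68], [-74.01, 254.01], [8.47, 105.57], [-167.45, 167.45]. Speed limits (degrees/s): [147.25, 147.25, 180, 180, 180, 180, 180].

## Interface

Orientations are given as [roll, pitch, yaw] about the fixed x, y, z axes, in that order (R = Rz(yaw) Ry(pitch) Rx(roll)).
In Python, from station import observe, viewer, ctrl gives the robot as it stands.
- The arm moves only by the tool play_rows, never from a script. Its argument "rows" is a list of rows, each an object of numbers: "x", "y", "z": the shift along the tool's x, y, z in m; "roll": the turn about the tool's z in rad; "hand": the finger opening in m, from 0 to 0.0919. A call has 1 to 20 rows; each row is the pose to reach, as a shift and turn from the pose commanded when the call began, along the tool's axes at that moment; what a row does not reach only later rows make up. A row lasts 1/8 s, in which the tool goes at most 62.5 mm and 10.7 degrees, less where a joint would pass 70% of its speed; a pose out of reach is approached as far as the arm can. A call with a gripper value outside its range is refused whole. The fingers move at their own pace and stop on an object; "squeeze" is the grip in N (left out, the last holds). Time passes only in rows, so rows that repeat a pose let the fingers close. It gives the time, the measured TCP pose, the force, the opening and the grip force at its end, in the units of the state.
- observe(): the state, without advancing time (a new reading comes with each control period).
- viewer.grab_frame(name): name is "scene" or "top"; returns (picture, depth): 420x560x3 uint8, red, green, blue; 420x560 float32, m along the optical axis (not along the pixel's ray), 0 where there is no reading.
- viewer.camera_model(name): a dict with "intrinsics" (3x3 intrinsics, pixels), "xyz" and "orientation" of the camera in the world. Camera axes: x right, y up, looking along -z (the intrinsics and any distortion apply to the point x, -y, -z); pixel columns grow to the right and rows downward; lengths in m; the calibration is good to about 2 mm. A picture is of the moment at which its call begins. camera_model takes no time and is no camera call.
- ctrl.job_done(): hands the job in; it is judged then, once.
The state is a dict: "clock": time; "qpos": joint angles; "joint_vel": joint speeds; "joint_torque": joint torques, N m; "tcp_pos": TCP position; "tool_rot": TCP orientation; "wrist_force": force on the tool from outside, world axes, zero at the start; "wrist_torque": the same for the moment, N m; "opening": finger opening in m; "gripper_force": force on a finger pad.
Only numpy, scipy, OpenCV 4.12 (cv2) and the standard library are available. Lean on these libraries where they do the work, as an engineer would, in place of code of your own. Each camera call takes 0.05 s, during which the arm holds its last target. There are 200 camera calls.

## Task

Lay the long gas-purifier cartridge in the two V-blocks of the bench holder and let go of it, then work the holder's ratchet lever back and forth until the sealing noses grip the cartridge at both ends, and give it two or three more clicks past that first grip, no more, so that the seals are tight but not crushed. Swing the lever fully back to its rest at the end, and leave the shorter cartridge and the wrench where they lie.

Things in the scene. Friction and masses are not known exactly. Their poses are not given: they have to be found in the camera images.
- cartridge: The long gas-purifier cartridge, loose, about 0.36 kg: aluminium tube 34 mm in diameter, a hexagonal steel cap (40 mm across flats, 18 mm long) on each end, 160 mm long overall, 124 mm of plain tube between the caps. Origin at its centre, y axis along the tube. It starts lying on a cap flat, tube axis 20 mm above the bench. Either end may go either way.
- spare: A shorter cartridge of the same diameter, 104 mm long, not wanted: leave it. Origin at its centre, y axis along the tube.
- holder: Cartridge holder screwed to the bench: base 110 x 410 x 12 mm. Origin on the bench under the clamp axis, which runs along its y, 60 mm up, from the grey ratchet head (96 x 96 mm, 78 mm tall, centred at y = -130 mm) to the tailstock (about y = +190 mm), a block with a fixed rubber nose, locked somewhere in a 14 mm range. x points away from the lever side. Guide rods at x = +-42 mm, tops 32 mm up.
- cradle (a point): Middle of the cradle, on the clamp axis 60 mm above the bench (axes as the holder): where the cartridge's centre belongs. The white 45-degree V-blocks stand 30 mm either side along y, 8 mm thick, 62 mm wide, tops 61 mm up; the 52 mm between them are free down to the base. A centred cartridge has 7 mm to the sprung nose and 7 to 21 mm to the tailstock's.
- nose: Sprung rubber-tipped nose, 24 mm in diameter, on the clamp axis; origin 26 mm behind its tip, y axis towards the cartridge. The ratchet drives its carriage 4.7 mm a click. It pushes the cartridge up to the tailstock; then the nose stays and its spring is pressed, about 35 N more per click. Well clamped it presses with 30 to 112 N; above 140 N the seals are spoilt.
- lever_pivot (a point): On the vertical axis of the ratchet wheel and lever, 98 mm above the bench. The wheel has 20 teeth, one click per 0.314 rad. From rest the lever picks the wheel up after about 0.06 rad; the clicks follow 0.314, 0.628, 0.942 and 1.257 rad after that, so a full stroke is four clicks. On the way back the pawl holds the wheel at the last click reached.
- lever_knob (a point): Middle of the upright grey cylindrical knob at the lever's end, 128 mm above the bench, 130 mm from the pivot: 22 mm in diameter, from 103 to 153 mm above the bench. The lever bar below it is 20 mm wide, its top 103 mm up. Pushing it takes 0.5 to 2.5 N while the carriage runs free, then about 4 N more for each click past the first grip of the noses.
- lever (a joint): Angle of the lever, rad: 0 at its rest stop, 1.40 at the far stop; growing = clockwise seen from above = clamping stroke. At 0.70 the lever points along the holder's -x; from rest the knob moves towards the holder's +y (cradle) side. It stays where it is left.
- wrench: Open-ended wrench, 150 mm long, lying on the bench; leave it.
There are look-alikes about, which are no part of the job. Leave any brown or green look-alike of the cartridge alone.

How it is judged:
By the outcome, as a careful person would: the job done as asked, in the order asked, and still so for the second after the job is handed in, with the robot touching nothing.
It also fails if it takes over 72 s, if anything falls off the work surface, if the arm or the gripper's body presses on something with over 40 N, if the wrist force passes 120 N, or if a joint passes its speed limit or range.

## Working session

There is one attempt and no reset: what is moved stays moved. The work goes in short steps, Python scripts to look and compute and a tool call to move; the robot and the scene stay as the last step left them, time stands still between calls to the robot, and variables do not carry over. Pictures are saved under pics/ and viewed, at most 10 in all, crops included, and the job is handed in when it is done.

Besides the shell and the picture viewer there is one more tool, called after "Emit:" as a command line: name --argument value ..., lists and objects as JSON in quotes. play_rows: Moves the arm, as the interface text tells. Its arguments: {"type":"object","properties":{"rows":{"type":"array"},"squeeze":{"type":"number"}},"required":["rows"]}

```bash
mkdir -p pics; ls; python3 - <<'E'
from station import observe, viewer, ctrl
import cv2, numpy as np
print(observe())
for n in("scene","top"):
    p,d=viewer.grab_frame(n); cv2.imwrite(f"pics/{n}0.png",p[:,:,::-1]); np.save(f"pics/{n}0.npy",d)
    print(n,viewer.camera_model(n),(d>0).mean())
E
```

```text
pics
{'clock': 0.0, 'qpos': array([-70.81581556,  26.83687922,  -0.66454539,  91.87832864,
         0.3429271 ,  61.38480916,  -3.22704687]), 'joint_vel': array([-0.00926979, -0.01811376,  0.05274859,  0.10421599, -0.03198575,
        0.01752064, -0.02959393]), 'joint_torque': array([-2.79434944e-04, -5.20576036e+01, -1.25722864e-02, -2.43741328e+01,
       -5.66546386e-02,  1.74918585e-02,  1.70229782e-04]), 'tcp_pos': array([0.23964339, 0.60361168, 0.2112491 ]), 'tool_rot': array([-1.79902164e+02,  6.27121706e-03,  1.58346502e+02]), 'wrist_force': array([-0.10398533,  0.11279932,  0.17054963]), 'wrist_torque': array([ 0.00963542,  0.01986842, -0.01300989]), 'gripper_force': 0.0, 'opening': 0.09218803948693437}
scene {'intrinsics': array([[403.52421018,   0.        , 281.86483652],
       [  0.        , 403.52421018, 209.61472314],
       [  0.        ,   0.        ,   1.        ]]), 'xyz': array([1.25971286, 0.51160503, 0.96982498]), 'orientation': array([ 46.87123744,  -0.79055144, 124.529463  ])} 0.995140306122449
top {'intrinsics': array([[407.04255349,   0.        , 280.41789866],
       [  0.        , 407.04255349, 211.50536471],
       [  0.        ,   0.        ,   1.        ]]), 'xyz': array([ 0.39934176, -0.02989148,  1.28883439]), 'orientation': array([  4.0702818 ,   0.58627024, -90.01055768])} 0.9960501700680272
```

View pics/scene0.png

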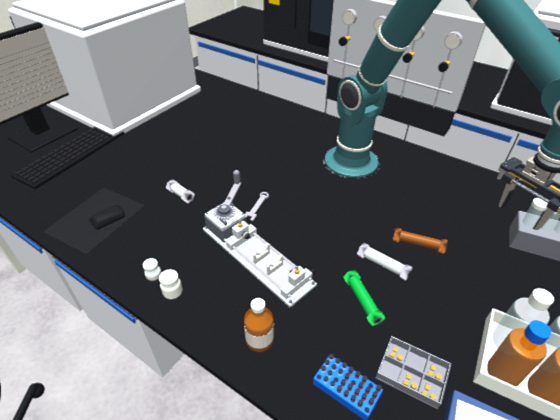

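View pics/top0.png

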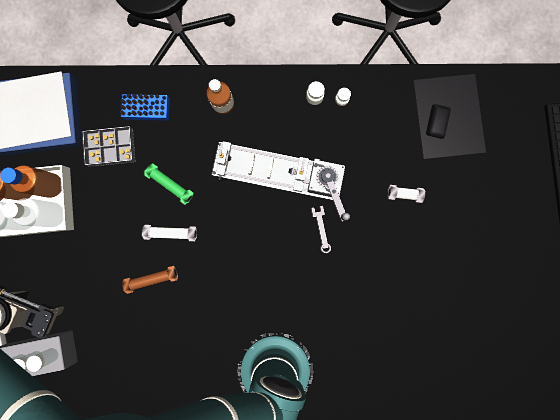

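The top view shows these candidates for the cartridge: the white/aluminium long one at (169,233), the shorter spare at (406,194), a green look-alike at (168,184) and a brown one at (150,280). I choose (169,233). The holder runs from its tailstock at (221,158) to the ratchet head at (326,177). The lever knob is at (345,216), at rest, and the wrench is at (321,230).

```bash
cat > h.py <<'E'
from station import observe, viewer, ctrl
import cv2, numpy as np
from scipy.spatial.transform import Rotation as R
def cam(n):
    m=viewer.camera_model(n); return np.array(m["intrinsics"]),np.array(m["xyz"]),R.from_euler("xyz",m["orientation"],degrees=True).as_matrix()
def ray(n,uv):
    K,c,A=cam(n); uv=np.atleast_2d(uv).astype(float)
    return c,np.c_[(uv[:,0]-K[0,2])/K[0,0],-(uv[:,1]-K[1,2])/K[1,1],-np.ones(len(uv))]@A.T
def plane(n,uv,z):
    c,d=ray(n,uv); return c+d*((z-c[2])/d[:,2])[:,None]
def cloud(n,dep):
    v,u=np.mgrid[:420,:560]; c,d=ray(n,np.c_[u.ravel(),v.ravel()])
    return (c+d*dep.reshape(-1,1)).reshape(420,560,3)
def proj(n,P):
    K,c,A=cam(n); q=(np.atleast_2d(P)-c)@A; return np.c_[K[0,0]*q[:,0]/-q[:,2]+K[0,2],K[1,1]*q[:,1]/q[:,2]+K[1,2]]
def tri(uva,uvb,a="top",b="scene"):
    ca,da=ray(a,uva); cb,db=ray(b,uvb); da=da[0];db=db[0]
    s=np.linalg.lstsq(np.c_[da,-db],cb-ca,rcond=None)[0]
    p,q=ca+s[0]*da,cb+s[1]*db; return (p+q)/2,np.linalg.norm(p-q)
E
python3 - <<'E'
from h import *
np.set_printoptions(precision=4,suppress=True)
ctr={"top":(169,233),"scene":(385,261)}; out={}
for n in ctr:
    im=cv2.imread(f"pics/{n}0.png"); d=np.load(f"pics/{n}0.npy")
    m=(im.max(2)>70).astype(np.uint8); k,l,st,_=cv2.connectedComponentsWithStats(m)
    i=l[ctr[n][1],ctr[n][0]]; c=max(cv2.findContours((l==i).astype(np.uint8),0,2)[0],key=cv2.contourArea)
    r=cv2.minAreaRect(c); out[n]=r[0]; print(n,st[i],r)
    P=cloud(n,d)[l==i]; P=P[P[:,2]>.005]; print("z pct",np.percentile(P[:,2],[5,50,90,98]),"mean",P.mean(0))
    Q=plane(n,cv2.boxPoints(r),.02); print("box on z=.02",Q[:,:2].tolist(),Q.mean(0))
print(tri(out["top"],out["scene"]))
# holder
for n in("top","scene"):
    im=cv2.imread(f"pics/{n}0.png"); d=np.load(f"pics/{n}0.npy"); P=cloud(n,d)
    print(n,"bench",np.median(P[300:320,330:350] if n=="top" else P[200:220,440:460],axis=(0,1)))
im=cv2.imread("pics/top0.png"); cv2.imwrite("pics/t1.png",cv2.resize(im[130:260,200:360],None,fx=5,fy=4.6,interpolation=cv2.INTER_CUBIC))
im=cv2.imread("pics/scene0.png"); cv2.imwrite("pics/s1.png",cv2.resize(im[165:305,195:325],None,fx=4.2,fy=4.2,interpolation=cv2.INTER_CUBIC))
E
```

```text
top [142 224  55  18 646] ((169.03741455078125, 232.58314514160156), (54.32211685180664, 15.191431045532227), 2.337306022644043)
z pct [0.0234 0.034  0.0399 0.043 ] mean [0.4238 0.329  0.0353]
box on z=.02 [[0.40379964491925685, 0.4164167420929601], [0.4511914332924507, 0.41561374641907073], [0.44416604498211054, 0.24529240427208446], [0.3968756606918433, 0.24654191841353987]] [0.424 0.331 0.02 ]
scene [356 243  57  38 769] ((383.8000183105469, 260.9000244140625), (57.6905517578125, 16.099689483642578), 26.56505012512207)
z pct [0.0156 0.0344 0.0405 0.0432] mean [0.4366 0.332  0.0346]
box on z=.02 [[0.45672244749387825, 0.24647944958243567], [0.38943041714533266, 0.23776501008261297], [0.39465585958915084, 0.41213476388500203], [0.4580410714899814, 0.41469524346812703]] [0.4247 0.3278 0.02  ]
(array([0.4242, 0.3306, 0.0192]), np.float64(0.0011152121584390015))
top bench [ 0.1847 -0.2002 -0.001 ]
scene bench [0.0569 0.4208 0.002 ]
```

View pics/t1.png

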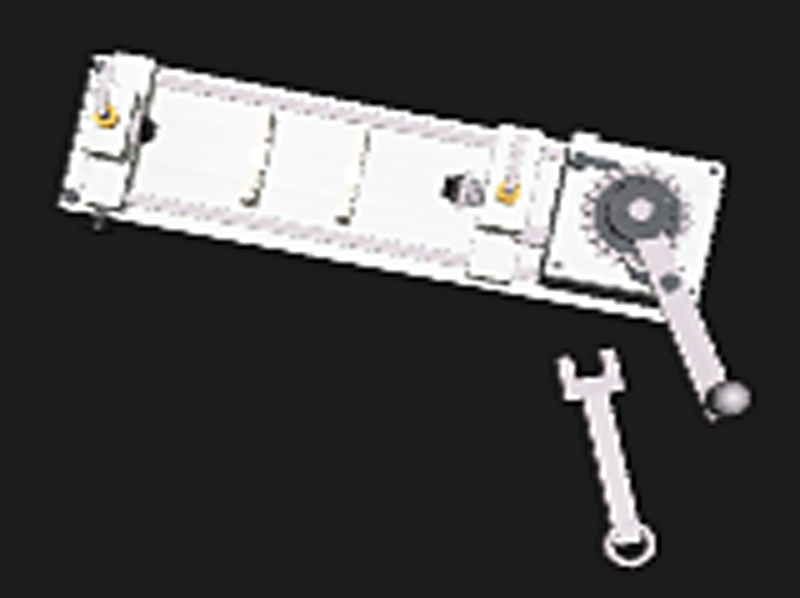

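View pics/s1.png

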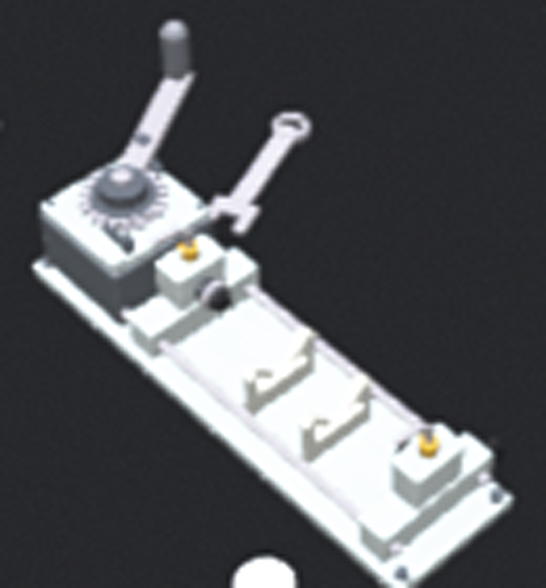

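The crops show the V-blocks at top pixels (252,164) and (271,168). The nose is at (293,171), the ratchet wheel centre at (327,175), the knob at (346,216), and the wrench jaw is close to the base near (318,211). Next I fit the holder.

```bash
python3 - <<'E'
from h import *
np.set_printoptions(precision=4,suppress=True)
sd={"top":(260,160),"scene":(250,250)}; A={}
for n in sd:
    im=cv2.imread(f"pics/{n}0.png"); d=np.load(f"pics/{n}0.npy"); P=cloud(n,d)
    m=((P[...,2]>.006)&(P[...,2]<.09)&(abs(P[...,0]-.55)<.16)&(abs(P[...,1]+.02)<.29)&(im.max(2)>70)).astype(np.uint8)
    k,l,st,_=cv2.connectedComponentsWithStats(m,connectivity=4); i=1+st[1:,4].argmax(); print(n,st[i])
    A[n]=P[l==i]; r=cv2.minAreaRect(A[n][:,:2].astype(np.float32)); print(r)
    # image-only: contour of holder
    for lo,hi,t in((.05,.066,"vblk+"),(.072,.084,"headtop"),(.094,.115,"lever")):
        M=(P[...,2]>lo)&(P[...,2]<hi)&(abs(P[...,0]-.55)<.2)&(abs(P[...,1]+.02)<.33); Q=P[M]; print(t,len(Q),np.median(Q,0),cv2.minAreaRect(Q[:,:2].astype(np.float32)) if len(Q) else 0)
t=np.array
def C(x,y): return (200+(x-2)/5,130+(y-2)/4.6)
def S(x,y): return (195+(x-2)/4.2,165+(y-2)/4.2)
for nm,a,b in(("knobtop",C(730,397),S(174,28)),("wheel hub",C(638,208),S(123,178)),("tail screw",C(106,114),S(430,443)),("head screw",C(509,188),S(190,250))):
    print(nm,tri(a,b))
E
```

```text
top [ 212  141  133   59 3900]
((0.6194201707839966, -0.008942902088165283), (0.4096596837043762, 0.11486396938562393), 78.99150085449219)
vblk+ 169 [0.6069 0.0055 0.0582] ((0.6147436499595642, -0.014673411846160889), (0.38318124413490295, 0.09529370814561844), 79.47738647460938)
headtop 654 [ 0.6017 -0.1243  0.0784] ((0.6228700280189514, -0.015595197677612305), (0.383447527885437, 0.09421079605817795), 76.64756774902344)
lever 405 [ 0.553  -0.1693  0.1028] ((0.6061203479766846, -0.04372546076774597), (0.4149007201194763, 0.11503566801548004), 61.38063430786133)
scene [ 203  195  113  109 4103]
((0.5566923022270203, 0.006711289286613464), (0.40769848227500916, 0.2523829936981201), 77.54547882080078)
vblk+ 324 [ 0.6335 -0.0532  0.0576] ((0.6241034865379333, -0.013425856828689575), (0.3822386860847473, 0.09597384184598923), 78.05010986328125)
headtop 498 [ 0.6219 -0.1178  0.0793] ((0.6190290451049805, -0.01491495966911316), (0.38625115156173706, 0.09429024904966354), 79.5933837890625)
lever 291 [ 0.5647 -0.1672  0.1043] ((0.6092764139175415, -0.04363569617271423), (0.41454991698265076, 0.11477914452552795), 61.29156494140625)
knobtop (array([ 0.4685, -0.2013,  0.1519]), np.float64(0.002149442555375708))
wheel hub (array([ 0.5909, -0.1547,  0.109 ]), np.float64(0.0004973590178987658))
tail screw (array([0.6557, 0.1606, 0.0904]), np.float64(0.0006176103537720502))
head screw (array([ 0.6069, -0.0799,  0.0897]), np.float64(0.0004677026645496876))
```

```bash
python3 - <<'E'
from h import *
np.set_printoptions(precision=4,suppress=True)
for n in("top","scene"):
    d=np.load(f"pics/{n}0.npy"); P=cloud(n,d).reshape(-1,3)
    a=np.radians(11.3); Y=np.array([np.sin(a),np.cos(a)]); X=np.array([np.cos(a),-np.sin(a)]); o=np.array([.6163,-.0272])
    q=np.c_[(P[:,:2]-o)@X,(P[:,:2]-o)@Y,P[:,2]]
    m=(abs(q[:,0])<.06)&(abs(q[:,1])<.06)&(q[:,2]>.030)&(q[:,2]<.07)&(abs(q[:,0])<.038)
    for s in(-1,1):
        w=q[m&(q[:,1]*s>0)&(q[:,2]>.04)]; print(n,s,len(w),w.mean(0),np.percentile(w[:,1],[5,50,95]),np.percentile(w[:,0],[3,97]),w[:,2].max())
    h=q[(q[:,2]>.072)&(q[:,2]<.084)&(q[:,1]<-.07)&(abs(q[:,0])<.06)&(q[:,1]>-.19)]
    print("head",cv2.minAreaRect(h[:,:2].astype(np.float32)))
    b=q[(abs(q[:,0])<.07)&(q[:,1]>-.1)&(q[:,1]<.15)&(q[:,2]>.008)&(q[:,2]<.016)]; print("base x",np.percentile(b[:,0],[1,99]))
    r=q[(abs(q[:,0])<.053)&(abs(q[:,0])>.03)&(q[:,1]>-.02)&(q[:,1]<.12)&(q[:,2]>.022)&(q[:,2]<.04)]
    for s in (-1,1): w=r[r[:,0]*s>0]; print("rod",s,len(w),np.median(w[:,0]),np.polyfit(w[:,1],w[:,0],1))
    t=q[(abs(q[:,0])<.012)&(q[:,1]>-.09)&(q[:,2]>.048)&(q[:,2]<.075)&(abs(q[:,1])>.045)]
    print("noses y neg",np.percentile(t[t[:,1]<0][:,1],[50,98]),"pos",np.percentile(t[t[:,1]>0][:,1],[2,50]))
E
```

```text
top -1 92 [-0.0089 -0.0396  0.0555] [-0.0581 -0.0416 -0.0187] [-0.036   0.0363] 0.06996267878029894
top 1 50 [-0.0001  0.043   0.0519] [0.0393 0.043  0.0467] [-0.0307  0.0297] 0.0633765568048339
head ((-0.0006158351898193359, -0.13101831078529358), (0.09377293288707733, 0.0954531729221344), 89.51516723632812)
base x [-0.0546  0.0536]
rod -1 117 -0.0420687028127111 [ 0.0138 -0.0425]
rod 1 116 0.041739752789918476 [0.0064 0.0414]
noses y neg [-0.0848 -0.0837] pos [0.1684 0.7822]
scene -1 153 [ 0.0076 -0.0392  0.0562] [-0.0565 -0.041  -0.0161] [-0.0349  0.0364] 0.06993872131750067
scene 1 70 [0.0029 0.0442 0.0518] [0.0389 0.0452 0.0484] [-0.0267  0.0335] 0.06346300530378768
head ((0.0024735108017921448, -0.13171440362930298), (0.09608358144760132, 0.09488426893949509), 89.21427154541016)
base x [-0.0437  0.0581]
rod -1 80 -0.038248883774766845 [ 0.0088 -0.0388]
rod 1 128 0.04522537026425549 [-0.0241  0.045 ]
noses y neg [-0.0853 -0.0823] pos [0.1042 0.6903]
```

```bash
python3 - <<'E'
from h import *
np.set_printoptions(precision=3,suppress=True,linewidth=200)
a=np.radians(11.3); Y=np.array([np.sin(a),np.cos(a)]); X=np.array([np.cos(a),-np.sin(a)]); o=np.array([.6163,-.0272])
for n in("top","scene"):
    d=np.load(f"pics/{n}0.npy"); P=cloud(n,d).reshape(-1,3)
    q=np.c_[(P[:,:2]-o)@X,(P[:,:2]-o)@Y,P[:,2]]
    for lo,hi in((0,.012),(.018,.031)):
        print(n,lo)
        print([(round(y*1000),round(1000*q[m,2].max())) for y in np.arange(-.1,.2,.005) for m in [(abs(q[:,0])>=lo)&(abs(q[:,0])<hi)&(abs(q[:,1]-y)<.0025)] if m.any()])
g=lambda x,y:proj("top",np.r_[o+x*X+y*Y,.06])[0]
im=cv2.imread("pics/top0.png"); K=4.6
f=cv2.resize(im[130:200,205:355],None,fx=5,fy=5,interpolation=cv2.INTER_CUBIC)
for y in np.arange(-.1,.2,.02):
    u=(g(-.045,y)-[205,130])*5; v=(g(.045,y)-[205,130])*5; cv2.line(f,tuple(int(t) for t in u),tuple(int(t) for t in v),(0,0,255) if abs(y)<1e-6 else (255,0,0),1)
cv2.imwrite("pics/grid.png",f)
E
```

```text
top 0
[(-100, 93), (-95, 82), (-90, 81), (-85, 79), (-80, 16), (-75, 18), (-70, 77), (-65, 86), (-60, 91), (-55, 120), (-50, 121), (-45, 93), (-40, 82), (-35, 70), (-30, 72), (-25, 72), (-20, 71), (-15, 65), (-10, 13), (-5, 15), (0, 15), (5, 15), (10, 17), (15, 17), (20, 16), (25, 14), (30, 15), (35, 16), (40, 47), (45, 44), (50, 44), (55, 15), (60, 16), (65, 17), (70, 15), (75, 15), (80, 15), (85, 17), (90, 16), (95, 12), (100, 49), (105, 48), (110, 29), (115, 20), (120, 15), (125, 17), (130, 13), (135, 15), (140, 17), (145, 16), (150, 16), (155, 17), (160, 15), (165, 69), (170, 70), (175, 75), (180, 85), (185, 94), (190, 115), (195, 111), (200, 89)]
top 0.018
[(-100, 90), (-95, 92), (-90, 93), (-85, 92), (-80, 60), (-75, 64), (-70, 81), (-65, 84), (-60, 84), (-55, 124), (-50, 118), (-45, 84), (-40, 85), (-35, 18), (-30, 18), (-25, 16), (-20, 14), (-15, 15), (-10, 14), (-5, 16), (0, 16), (5, 15), (10, 16), (15, 14), (20, 15), (25, 15), (30, 15), (35, 16), (40, 63), (45, 62), (50, 17), (55, 14), (60, 16), (65, 16), (70, 19), (75, 14), (80, 16), (85, 16), (90, 15), (95, 16), (100, 60)
[... 735 characters left out ...]
160, 18), (170, 71), (175, 76), (180, 81), (185, 94), (190, 107), (195, 117), (200, 93)]
scene 0.018
[(-100, 94), (-95, 94), (-90, 93), (-85, 90), (-80, 72), (-70, 78), (-65, 80), (-60, 87), (-55, 121), (-50, 122), (-45, 86), (-40, 87), (-35, 51), (-30, 17), (-25, 20), (-20, 17), (-15, 18), (-10, 15), (-5, 16), (0, 16), (5, 15), (10, 16), (15, 16), (20, 17), (25, 16), (30, 15), (35, 14), (40, 61), (45, 63), (50, 57), (55, 16), (60, 15), (65, 17), (70, 16), (75, 20), (80, 15), (85, 16), (90, 15), (100, 63), (105, 63), (110, 56), (115, 17), (120, 15), (125, 17), (130, 15), (135, 14), (140, 13), (145, 17), (150, 16), (155, 17), (160, 14), (180, 86), (185, 83), (190, 123), (195, 121), (200, 86)]
```

View pics/grid.png

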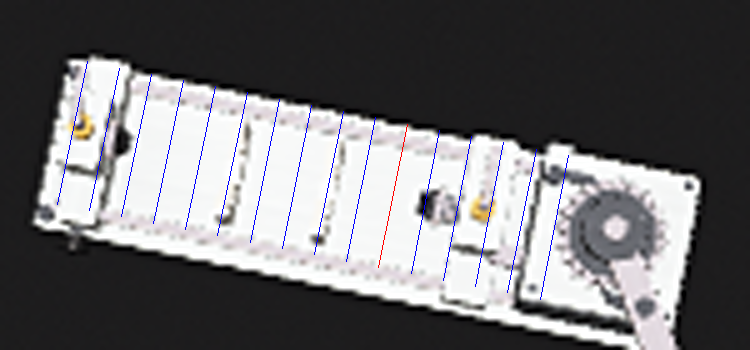

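The grid overlay puts the V-blocks at +43 and +103 mm in my frame, so the cradle is at +73 mm. The nose tips are at about -14 and +165 mm, which leaves 19 mm of free travel in total. That agrees with the description.

```bash
cat >> h.py <<'E'
def go(x,y,z,yaw):
    s=observe(); A=R.from_euler("xyz",s["tool_rot"],degrees=True)
    d=A.inv().apply(np.array([x,y,z])-s["tcp_pos"]); r=-(yaw-s["tool_rot"][2]+180)%360-0
    r=(s["tool_rot"][2]-yaw+180)%360-180
    print("shift",d.round(4),"roll",round(np.radians(r),3),"| at",s["tcp_pos"].round(4),s["tool_rot"].round(1),"F",s["wrist_force"].round(2),"open",round(s["opening"],4),"t",s["clock"])
E
python3 -c "
from h import *
go(.424,.3306,.211,87.6)"
```

```text
shift [-0.2721 -0.1858  0.0006] roll 1.235 | at [0.2396 0.6037 0.2113] [-179.9    0.   158.3] F [ 0.05 -0.44  0.53] open 0.0917 t 0.1
```

```bash
python3 - <<'E'
import cv2
im=cv2.imread("pics/top0.png")[205:260,120:220]; cv2.imwrite("pics/cart.png",cv2.resize(im,None,fx=5,fy=5,interpolation=cv2.INTER_CUBIC))
E
```

```text
(no output)
```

View pics/cart.png

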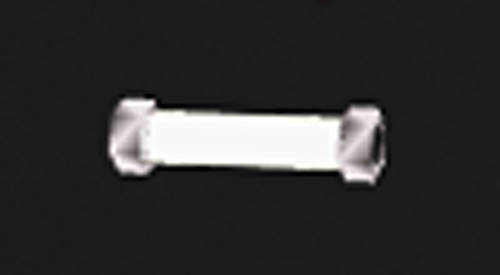

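The crop confirms it: a white tube with steel hex caps, about 54 px (~165 mm) long, centred at top pixel (169,233). This is the long cartridge.

Emit:
play_rows --rows '[{"x":-0.272,"y":-0.186,"z":0,"roll":1.235,"hand":0.09},{"x":-0.272,"y":-0.186,"z":0,"roll":1.235,"hand":0.09},{"x":-0.272,"y":-0.186,"z":0,"roll":1.235,"hand":0.09},{"x":-0.272,"y":-0.186,"z":0,"roll":1.235,"hand":0.09},{"x":-0.272,"y":-0.186,"z":0,"roll":1.235,"hand":0.09},{"x":-0.272,"y":-0.186,"z":0,"roll":1.235,"hand":0.09},{"x":-0.272,"y":-0.186,"z":0,"roll":1.235,"hand":0.09},{"x":-0.272,"y":-0.186,"z":0,"roll":1.235,"hand":0.09},{"x":-0.272,"y":-0.186,"z":0,"roll":1.235,"hand":0.09},{"x":-0.272,"y":-0.186,"z":0,"roll":1.235,"hand":0.09},{"x":-0.272,"y":-0.186,"z":0,"roll":1.235,"hand":0.09}]'

```text
clock: 1.48
tcp_pos: [0.4239, 0.3311, 0.2121]
tool_rot: [-180.0, 0.0, 87.6]
wrist_force: [0.8, -0.1, -0.1]
opening: 0.0901
gripper_force: 0.0
```

```bash
python3 -c "
from h import *
go(.424,.3306,.028,87.6)"
```

```text
shift [-0.0005  0.0002  0.1841] roll 0.001 | at [0.4239 0.3311 0.2121] [-180.     0.    87.6] F [ 0.75 -0.15 -0.15] open 0.0901 t 1.475
```

Descend and grip.

Emit:
play_rows --rows '[{"z":0.06,"hand":0.09},{"z":0.12,"hand":0.09},{"z":0.16,"hand":0.09},{"z":0.175,"hand":0.09},{"z":0.184,"hand":0.09},{"z":0.184,"hand":0.09},{"z":0.184,"hand":0.02},{"z":0.184,"hand":0.02},{"z":0.184,"hand":0.02},{"z":0.184,"hand":0.02},{"z":0.184,"hand":0.02},{"z":0.184,"hand":0.02},{"z":0.184,"hand":0.02},{"z":0.184,"hand":0.02}]' --squeeze 25

```text
$.rows[0]: bad value
```

Emit:
play_rows --rows '[{"x":0,"y":0,"z":0.06,"roll":0,"hand":0.09},{"x":0,"y":0,"z":0.12,"roll":0,"hand":0.09},{"x":0,"y":0,"z":0.16,"roll":0,"hand":0.09},{"x":0,"y":0,"z":0.175,"roll":0,"hand":0.09},{"x":0,"y":0,"z":0.184,"roll":0,"hand":0.09},{"x":0,"y":0,"z":0.184,"roll":0,"hand":0.09},{"x":0,"y":0,"z":0.184,"roll":0,"hand":0.02},{"x":0,"y":0,"z":0.184,"roll":0,"hand":0.02},{"x":0,"y":0,"z":0.184,"roll":0,"hand":0.02},{"x":0,"y":0,"z":0.184,"roll":0,"hand":0.02},{"x":0,"y":0,"z":0.184,"roll":0,"hand":0.02},{"x":0,"y":0,"z":0.184,"roll":0,"hand":0.02},{"x":0,"y":0,"z":0.184,"roll":0,"hand":0.02}]' --squeeze 25

```text
clock: 3.1
tcp_pos: [0.4246, 0.331, 0.0284]
tool_rot: [179.9, -0.0, 87.6]
wrist_force: [-0.2, -0.4, 9.1]
opening: 0.0233
gripper_force: 21.6
```

```bash
python3 - <<'E'
from h import *
go(.424,.3306,.028,87.6)
a,d=viewer.grab_frame("top"); b,e=viewer.grab_frame("scene")
f=np.hstack([cv2.resize(a[180:290,110:230,::-1],(400,367)),cv2.resize(b[190:310,330:450,::-1],(400,367),interpolation=cv2.INTER_CUBIC)])
cv2.imwrite("pics/g.png",f); go(.424,.3306,.028,87.6)
E
```

```text
shift [-0.0004 -0.0006  0.0004] roll -0.0 | at [0.4246 0.331  0.0284] [179.9  -0.   87.6] F [-0.15 -0.36  9.12] open 0.0233 t 3.1
shift [-0.0004 -0.0006  0.0009] roll -0.0 | at [0.4246 0.331  0.0289] [180.   -0.   87.6] F [-1.25 -0.74  6.98] open 0.0225 t 3.2
```

View pics/g.png

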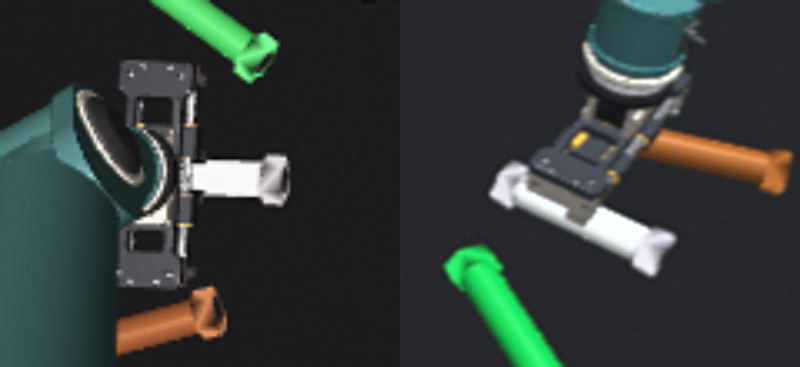

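Emit:
play_rows --rows '[{"x":0,"y":0,"z":0,"roll":0,"hand":0.02},{"x":0,"y":0,"z":0,"roll":0,"hand":0.02},{"x":0,"y":0,"z":-0.004,"roll":0,"hand":0.02},{"x":0,"y":0,"z":-0.01,"roll":0,"hand":0.02},{"x":0,"y":0,"z":-0.01,"roll":0,"hand":0.02}]'

```text
clock: 3.82
tcp_pos: [0.4241, 0.3311, 0.0385]
tool_rot: [180.0, -0.0, 87.6]
wrist_force: [0.4, -0.5, -0.2]
opening: 0.0201
gripper_force: 0.0
```

```bash
python3 - <<'E'
from h import *
print(ctrl.nose_length)
b,e=viewer.grab_frame("scene"); P=cloud("scene",e)
m=(abs(P[...,0]-.42)<.06)&(abs(P[...,1]-.26)<.03)&(P[...,2]>.005)
print("free end cap pts z",np.percentile(P[m][:,2],[2,50,98]),P[m].mean(0))
m=(abs(P[...,0]-.42)<.06)&(abs(P[...,1]-.40)<.03)&(P[...,2]>.005)
print("other",np.percentile(P[m][:,2],[2,50,98]))
cv2.imwrite("pics/g2.png",cv2.resize(b[210:300,330:440,::-1],None,fx=6,fy=6,interpolation=cv2.INTER_CUBIC)); go(.424,.3306,.028,87.6)
E
```

```text
0.022
free end cap pts z [0.01372371 0.48529016 0.55097514] [0.39855221 0.27268832 0.41546088]
other [0.00583847 0.34197039 0.4178881 ]
shift [-0.0004  0.0001  0.0103] roll -0.0 | at [0.4239 0.331  0.0383] [180.   -0.   87.6] F [0.12 0.4  0.09] open 0.0202 t 3.875
```

View pics/g2.png

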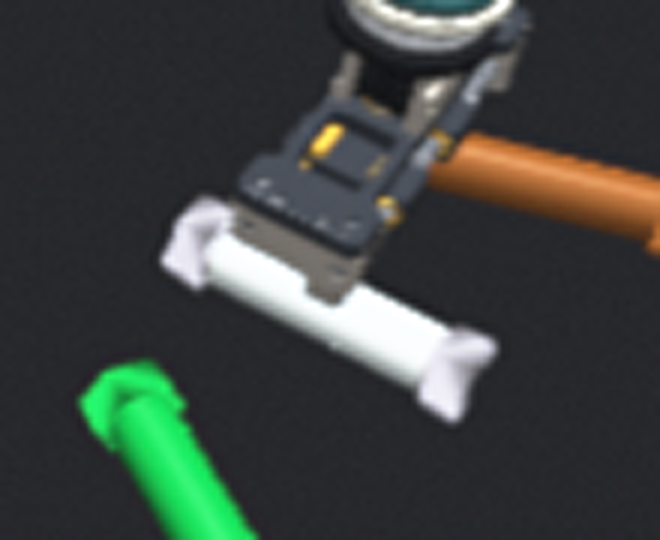

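```bash
python3 - <<'E'
from h import *
for z in(.016,.026,.036): print(z,[((p-[330,210])*6).round(0) for p in proj("scene",[[.444,.321,z],[.444,.341,z],[.434,.331,z]])])
print(proj("scene",[[.424,.25,.02],[.424,.41,.02]]))
b=cv2.imread("pics/g2.png"); o,e=viewer.grab_frame("scene"); P=cloud("scene",e)
for u,v in((385,257),(382,256),(386,256),(384,258),(390,262),(365,251),(380,265)): print((u,v),P[v,u].round(4),o[v,u])
E
```

```text
0.016 [array([289., 326.]), array([326., 344.]), array([316., 322.])]
0.026 [array([293., 313.]), array([329., 331.]), array([319., 309.])]
0.036 [array([296., 300.]), array([333., 318.]), array([323., 296.])]
[[360.19689809 249.14906845]
 [408.86010023 272.63393431]]
(385, 257) [0.5108 0.3491 0.1339] [116 112 108]
(382, 256) [0.5127 0.341  0.1343] [116 111 107]
(386, 256) [0.5106 0.3508 0.1391] [130 128 124]
(384, 258) [0.4477 0.3334 0.0576] [109 104  99]
(390, 262) [0.4336 0.3505 0.0372] [251 254 254]
(365, 251) [0.4346 0.2693 0.034 ] [238 241 247]
(380, 265) [0.4322 0.3242 0.003 ] [73 77 78]
```

Emit:
play_rows --rows '[{"x":0,"y":0,"z":-0.04,"roll":0,"hand":0.02},{"x":0,"y":0,"z":-0.07,"roll":0,"hand":0.07},{"x":0,"y":0,"z":-0.07,"roll":0,"hand":0.07},{"x":0,"y":0,"z":-0.07,"roll":0,"hand":0.07},{"x":0,"y":0,"z":-0.07,"roll":0,"hand":0.07}]'

```text
clock: 4.55
tcp_pos: [0.4233, 0.3303, 0.1069]
tool_rot: [-179.9, 0.1, 87.6]
wrist_force: [0.4, 0.2, 0.1]
opening: 0.0581
gripper_force: 0.0
```

```bash
python3 - <<'E'
from h import *
go(.424,.3306,.028,87.6)
o,e=viewer.grab_frame("scene"); P=cloud("scene",e)
q=P-observe()["tcp_pos"]
m=(abs(q[...,1])<.04)&(abs(q[...,0])<.08)&(P[...,2]>.052)&(P[...,2]<.25)
for lo in np.arange(.05,.2,.006):
    w=m&(abs(P[...,2]-lo)<.003); Q=q[w]
    if len(Q)>2: print(round(lo,3),len(Q),"x",np.percentile(Q[:,0],[3,50,97]).round(3),"y",np.percentile(Q[:,1],[3,97]).round(3),o[w].mean(0).round())
t,e=viewer.grab_frame("top"); P=cloud("top",e); 
w=(abs(P[...,0]-.424)<.06)&(abs(P[...,1]-.25)<.03)&(P[...,2]>.01)&(P[...,2]<.06); print(P[w].mean(0),P[w].min(0),P[w].max(0))
E
```

```text
shift [0.0004 0.0008 0.0789] roll -0.0 | at [0.4233 0.3303 0.1069] [-1.799e+02  1.000e-01  8.760e+01] F [0.44 0.19 0.09] open 0.0581 t 4.55
0.11 3 x [-0.023  0.032  0.034] y [0.006 0.01 ] [95. 78. 65.]
0.116 6 x [-0.026  0.037  0.044] y [-0.006  0.009] [81. 76. 73.]
0.122 10 x [0.042 0.044 0.045] y [-0.011  0.007] [101.  98.  94.]
0.128 14 x [0.035 0.043 0.046] y [-0.011  0.008] [102. 100.  95.]
0.134 10 x [0.032 0.044 0.046] y [-0.01   0.008] [100.  97.  92.]
0.14 12 x [0.039 0.045 0.047] y [-0.012  0.008] [104. 101.  96.]
0.146 12 x [0.04  0.045 0.046] y [-0.008  0.007] [109. 106. 101.]
0.152 10 x [0.045 0.046 0.049] y [-0.011  0.007] [105. 102.  98.]
0.17 5 x [-0.035 -0.027 -0.026] y [-0.01   0.005] [64. 63. 64.]
0.176 4 x [-0.033 -0.032 -0.029] y [-0.01  -0.004] [108. 101.  90.]
0.2 3 x [-0.076 -0.076 -0.034] y [0.027 0.032] [80. 81. 82.]
[0.4215274  0.26131104 0.03393307] [0.40084329 0.24880509 0.01456818] [0.44456296 0.27954288 0.04549894]
```

The fingertips measure about 117 mm up while the TCP reads 107 mm. So the tips really sit about 8 mm behind the reported TCP, not 22 mm ahead of it. I descend in steps, watching the force.

Emit:
play_rows --rows '[{"x":0,"y":0.001,"z":0.0,"roll":0,"hand":0.085},{"x":0,"y":0.001,"z":0.02,"roll":0,"hand":0.085},{"x":0,"y":0.001,"z":0.05,"roll":0,"hand":0.085},{"x":0,"y":0.001,"z":0.08,"roll":0,"hand":0.085},{"x":0,"y":0.001,"z":0.092,"roll":0,"hand":0.085},{"x":0,"y":0.001,"z":0.096,"roll":0,"hand":0.085},{"x":0,"y":0.001,"z":0.099,"roll":0,"hand":0.085},{"x":0,"y":0.001,"z":0.099,"roll":0,"hand":0.085}]'

```text
clock: 5.65
tcp_pos: [0.4254, 0.3312, 0.0098]
tool_rot: [180.0, -0.0, 87.6]
wrist_force: [-0.1, -0.5, -0.1]
opening: 0.0853
gripper_force: 0.0
```

Emit:
play_rows --rows '[{"x":0,"y":0,"z":0.003,"roll":0,"hand":0.085},{"x":0,"y":0,"z":0.006,"roll":0,"hand":0.085},{"x":0,"y":0,"z":0.006,"roll":0,"hand":0.085}]'

```text
clock: 6.02
tcp_pos: [0.4248, 0.3308, 0.003]
tool_rot: [-180.0, 0.0, 87.6]
wrist_force: [0.8, -0.2, 0.5]
opening: 0.085
gripper_force: 0.0
```

No contact even with the nominal tip 19 mm below the bench, which confirms the offset. Closing.

Emit:
play_rows --rows '[{"x":0,"y":0,"z":0.003,"roll":0,"hand":0.085},{"x":0,"y":0,"z":0.003,"roll":0,"hand":0.085},{"x":0,"y":0,"z":0.003,"roll":0,"hand":0.025},{"x":0,"y":0,"z":0.003,"roll":0,"hand":0.025},{"x":0,"y":0,"z":0.003,"roll":0,"hand":0.025},{"x":0,"y":0,"z":0.003,"roll":0,"hand":0.025},{"x":0,"y":0,"z":0.003,"roll":0,"hand":0.025},{"x":0,"y":0,"z":0.003,"roll":0,"hand":0.025}]' --squeeze 25

```text
clock: 7.02
tcp_pos: [0.425, 0.3309, 0.0002]
tool_rot: [-180.0, 0.0, 87.6]
wrist_force: [-0.2, -0.5, 0.2]
opening: 0.0336
gripper_force: 25.0
```

Emit:
play_rows --rows '[{"x":0,"y":0,"z":-0.03,"roll":0,"hand":0.025},{"x":0,"y":0,"z":-0.08,"roll":0,"hand":0.025},{"x":0,"y":0,"z":-0.13,"roll":0,"hand":0.025},{"x":0,"y":0,"z":-0.17,"roll":0,"hand":0.025},{"x":0,"y":0,"z":-0.17,"roll":0,"hand":0.025}]'

```text
clock: 7.65
tcp_pos: [0.4264, 0.3321, 0.1728]
tool_rot: [179.8, -0.3, 87.6]
wrist_force: [0.3, -0.5, -3.4]
opening: 0.0333
gripper_force: 25.0
```

```bash
python3 -c "
from h import *
go(.6319,.0441,.17,78.7)"
```

```text
shift [-0.2791  0.2174  0.0024] roll 0.155 | at [0.4264 0.3321 0.1728] [179.8  -0.3  87.6] F [ 0.3  -0.52 -3.41] open 0.0333 t 7.65
```

Weight is 3.4 N and the cartridge is held.

Emit:
play_rows --rows '[{"x":-0.046,"y":0.036,"z":0,"roll":0.03,"hand":0.025},{"x":-0.093,"y":0.072,"z":0,"roll":0.06,"hand":0.025},{"x":-0.14,"y":0.108,"z":0,"roll":0.09,"hand":0.025},{"x":-0.186,"y":0.145,"z":0,"roll":0.12,"hand":0.025},{"x":-0.232,"y":0.181,"z":0,"roll":0.14,"hand":0.025},{"x":-0.265,"y":0.206,"z":0,"roll":0.155,"hand":0.025},{"x":-0.279,"y":0.217,"z":0,"roll":0.155,"hand":0.025},{"x":-0.279,"y":0.217,"z":0,"roll":0.155,"hand":0.025},{"x":-0.279,"y":0.217,"z":0,"roll":0.155,"hand":0.025}]'

```text
clock: 8.78
tcp_pos: [0.6288, 0.0454, 0.1692]
tool_rot: [-179.9, -0.0, 78.9]
wrist_force: [0.3, -0.3, -2.4]
opening: 0.0334
gripper_force: 25.0
```

```bash
python3 - <<'E'
from h import *
go(.6319,.0441,.04,78.7)
t,e=viewer.grab_frame("top"); cv2.imwrite("pics/tc.png",t[:,:,::-1]); b,d=viewer.grab_frame("scene"); 
cv2.imwrite("pics/sc.png",cv2.resize(b[130:310,180:350,::-1],None,fx=3.3,fy=3.3,interpolation=cv2.INTER_CUBIC))
a=np.radians(11.4); Y=np.array([np.sin(a),np.cos(a)]); X=np.array([np.cos(a),-np.sin(a)]); o=np.array([.6319,.0441])
for n,dd in(("top",e),("scene",d)):
    P=cloud(n,dd).reshape(-1,3); q=np.c_[(P[:,:2]-o)@X,(P[:,:2]-o)@Y,P[:,2]]
    w=q[(q[:,2]>.155)&(q[:,2]<.225)&(abs(q[:,0])<.03)&(abs(q[:,1])>.045)&(abs(q[:,1])<.1)]
    for s in(-1,1):
        v=w[w[:,1]*s>0]; print(n,s,len(v), v.size and (np.percentile(v[:,0],[3,97]),np.percentile(v[:,1],[2,98]),np.percentile(v[:,2],[5,95])))
E
```

```text
shift [-0.0008  0.0036  0.1292] roll 0.003 | at [0.6288 0.0454 0.1692] [-179.9   -0.    78.9] F [ 0.26 -0.3  -2.37] open 0.0334 t 8.775
top -1 197 (array([-0.02420026,  0.01587356]), array([-0.08050538, -0.04648787]), array([0.18988809, 0.2106071 ]))
top 1 0 0
scene -1 1 (array([0.01372279, 0.01372279]), array([-0.04720076, -0.04720076]), array([0.19659006, 0.19659006]))
scene 1 241 (array([-0.01751578,  0.0188529 ]), array([0.04597333, 0.08054038]), array([0.1766224 , 0.21170733]))
```

Emit:
play_rows --rows '[{"x":-0.001,"y":0.0035,"z":0.03,"roll":0.003,"hand":0.025},{"x":-0.001,"y":0.0035,"z":0.07,"roll":0.003,"hand":0.025},{"x":-0.001,"y":0.0035,"z":0.1,"roll":0.003,"hand":0.025},{"x":-0.001,"y":0.0035,"z":0.113,"roll":0.003,"hand":0.025},{"x":-0.001,"y":0.0035,"z":0.118,"roll":0.003,"hand":0.025},{"x":-0.001,"y":0.0035,"z":0.122,"roll":0.003,"hand":0.025},{"x":-0.001,"y":0.0035,"z":0.125,"roll":0.003,"hand":0.025},{"x":-0.001,"y":0.0035,"z":0.125,"roll":0.003,"hand":0.025}]'

```text
clock: 9.88
tcp_pos: [0.6335, 0.0414, 0.0456]
tool_rot: [180.0, -0.0, 78.5]
wrist_force: [-0.1, 1.3, -3.8]
opening: 0.0334
gripper_force: 25.0
```

Emit:
play_rows --rows '[{"x":0,"y":0,"z":0.002,"roll":0,"hand":0.025},{"x":0,"y":0,"z":0.004,"roll":0,"hand":0.025},{"x":0,"y":0,"z":0.004,"roll":0,"hand":0.025}]'

```text
clock: 10.25
tcp_pos: [0.6332, 0.0415, 0.042]
tool_rot: [-180.0, -0.0, 78.5]
wrist_force: [-2.5, -0.5, 4.0]
opening: 0.0332
gripper_force: 25.0
```

Emit:
play_rows --rows '[{"x":0,"y":-0.001,"z":0.001,"roll":0,"hand":0.025},{"x":0,"y":-0.001,"z":0.001,"roll":0,"hand":0.06},{"x":0,"y":-0.001,"z":0.001,"roll":0,"hand":0.06},{"x":0,"y":-0.001,"z":0.001,"roll":0,"hand":0.06},{"x":0,"y":-0.001,"z":0.001,"roll":0,"hand":0.06},{"x":0,"y":-0.001,"z":-0.03,"roll":0,"hand":0.06},{"x":0,"y":-0.001,"z":-0.08,"roll":0,"hand":0.06},{"x":0,"y":-0.001,"z":-0.13,"roll":0,"hand":0.06},{"x":0,"y":-0.001,"z":-0.16,"roll":0,"hand":0.06},{"x":0,"y":-0.001,"z":-0.16,"roll":0,"hand":0.06}]'

```text
clock: 11.5
tcp_pos: [0.634, 0.0415, 0.2039]
tool_rot: [179.7, -0.1, 78.5]
wrist_force: [-1.2, 1.0, -1.4]
opening: 0.0596
gripper_force: 0.0
```

```bash
python3 - <<'E'
from h import *
# knob target; lever angle th: direction from pivot
a=np.radians(11.4); piv=np.array([.5909,-.1547])
for th in(0,.14,1.4):
    f=np.radians(180)-a+.70-th; print(th,np.degrees(f).round(1),(piv+.13*np.array([np.cos(f),np.sin(f)])).round(4))
go(.4694,-.2009,.2,20.8)
b,d=viewer.grab_frame("scene"); P=cloud("scene",d).reshape(-1,3)
Y=np.array([np.sin(a),np.cos(a)]); X=np.array([np.cos(a),-np.sin(a)]); o=np.array([.6319,.0441]); q=np.c_[(P[:,:2]-o)@X,(P[:,:2]-o)@Y,P[:,2]]
w=q[(abs(q[:,0])<.025)&(abs(q[:,1])<.081)&(q[:,2]>.04)&(q[:,2]<.1)]
for y in np.arange(-.08,.081,.016):
    v=w[abs(w[:,1]-y)<.008]; print(round(y,3),len(v),v[:,2].max().round(4),np.median(v[:,0]).round(4))
E
```

```text
0 208.7 [ 0.4769 -0.2171]
0.14 200.7 [ 0.4693 -0.2006]
1.4 128.5 [ 0.51  -0.053]
shift [-0.2703 -0.1131  0.0028] roll 1.008 | at [0.634  0.0415 0.2039] [ 1.797e+02 -1.000e-01  7.850e+01] F [-1.16  1.04 -1.41] open 0.0596 t 11.5
-0.08 37 0.0824 0.0111
-0.064 72 0.0854 0.0108
-0.048 53 0.0796 0.0088
-0.032 64 0.0808 0.0112
-0.016 54 0.0813 0.0103
0.0 53 0.081 0.0103
0.016 58 0.0805 0.0097
0.032 73 0.0815 0.0105
0.048 51 0.0799 0.0106
0.064 70 0.0845 0.013
0.08 91 0.0845 0.0031
```

The cartridge lies level in the Vs: tube top about 80 mm up, both caps equal. Now to the knob.

Emit:
play_rows --rows '[{"x":-0.045,"y":-0.019,"z":0,"roll":0.15,"hand":0.06},{"x":-0.09,"y":-0.038,"z":0,"roll":0.32,"hand":0.06},{"x":-0.135,"y":-0.057,"z":0,"roll":0.5,"hand":0.06},{"x":-0.18,"y":-0.076,"z":0,"roll":0.67,"hand":0.06},{"x":-0.225,"y":-0.095,"z":0,"roll":0.84,"hand":0.06},{"x":-0.27,"y":-0.113,"z":0,"roll":1.008,"hand":0.06},{"x":-0.27,"y":-0.113,"z":0,"roll":1.008,"hand":0.06},{"x":-0.27,"y":-0.113,"z":0,"roll":1.008,"hand":0.06},{"x":-0.27,"y":-0.113,"z":0,"roll":1.008,"hand":0.06}]'

```text
clock: 12.68
tcp_pos: [0.4684, -0.1993, 0.2006]
tool_rot: [-180.0, 0.0, 21.0]
wrist_force: [0.2, 0.7, 0.3]
opening: 0.0602
gripper_force: 0.0
```

```bash
python3 - <<'E'
from h import *
go(.469,-.2011,.108,20.8)
b,d=viewer.grab_frame("scene"); P=cloud("scene",d); q=P-np.array([.469,-.201,0])
for n,D in(("scene",P),("top",cloud("top",viewer.grab_frame("top")[1]))):
    w=D[(np.hypot(D[...,0]-.469,D[...,1]+.201)<.022)&(D[...,2]>.108)&(D[...,2]<.165)]; print(n,len(w),w.size and (w.mean(0),w.min(0),w.max(0)))
E
```

```text
shift [-0.0001  0.002   0.0926] roll 0.003 | at [ 0.4684 -0.1993  0.2006] [-180.    0.   21.] F [0.2  0.69 0.29] open 0.0602 t 12.675
scene 86 (array([ 0.47465629, -0.19870589,  0.13536546]), array([ 0.46211361, -0.21142614,  0.10843943]), array([ 0.48183048, -0.1899883 ,  0.15661953]))
top 0 0
```

Emit:
play_rows --rows '[{"x":0,"y":0.002,"z":0.04,"roll":0,"hand":0.06},{"x":0,"y":0.002,"z":0.07,"roll":0,"hand":0.06},{"x":0,"y":0.002,"z":0.085,"roll":0,"hand":0.06},{"x":0,"y":0.002,"z":0.092,"roll":0,"hand":0.06},{"x":0,"y":0.002,"z":0.092,"roll":0,"hand":0.027},{"x":0,"y":0.002,"z":0.092,"roll":0,"hand":0.027},{"x":0,"y":0.002,"z":0.092,"roll":0,"hand":0.027},{"x":0,"y":0.002,"z":0.092,"roll":0,"hand":0.027}]' --squeeze 10

```text
clock: 13.78
tcp_pos: [0.4689, -0.2025, 0.1096]
tool_rot: [180.0, -0.0, 20.8]
wrist_force: [0.7, 0.3, -0.9]
opening: 0.0271
gripper_force: 0.0
```

```bash
cat >> h.py <<'E'
PIV=np.array([.5909,-.1547])
def arc(ths,bias=0.0):
    "rows for lever angles, tool radial x; rest = current pose -> shifts from the measured pose"
    s=observe(); A=R.from_euler("xyz",s["tool_rot"],degrees=True); yaw0=s["tool_rot"][2]
    v=s["tcp_pos"][:2]-PIV; th=np.pi-np.radians(11.4)+.7-np.arctan2(v[1],v[0])%(2*np.pi)
    print("lever(TCP)",round(th,3),"r",np.hypot(*v).round(4),"yaw",yaw0.round(1),"z",s["tcp_pos"][2].round(4),"F",s["wrist_force"].round(2),"open",round(s["opening"],4),"t",s["clock"])
    for t in ths:
        f=np.pi-np.radians(11.4)+.7-t; p=PIV+.13*np.array([np.cos(f),np.sin(f)])
        d=A.inv().apply(np.r_[p,s["tcp_pos"][2]]-s["tcp_pos"]); r=(yaw0-(np.degrees(f)-180)+180)%360-180
        print(round(t,3),d.round(4)[:2],"roll",round(np.radians(r),3))
E
python3 -c "
from h import *
arc(np.arange(.05,1.41,.09))"
```

```text
lever(TCP) 0.127 r 0.131 yaw 20.8 z 0.1096 F [ 0.71  0.28 -0.92] open 0.0271 t 13.775
0.05 [0.0015 0.01  ] roll -0.088
0.14 [ 0.001  -0.0016] roll 0.002
0.23 [ 0.0016 -0.0133] roll 0.092
0.32 [ 0.0032 -0.0249] roll 0.182
0.41 [ 0.0058 -0.0363] roll 0.272
0.5 [ 0.0094 -0.0474] roll 0.362
0.59 [ 0.0141 -0.0582] roll 0.452
0.68 [ 0.0196 -0.0685] roll 0.542
0.77 [ 0.0261 -0.0782] roll 0.632
0.86 [ 0.0334 -0.0873] roll 0.722
0.95 [ 0.0416 -0.0957] roll 0.812
1.04 [ 0.0504 -0.1034] roll 0.902
1.13 [ 0.0599 -0.1102] roll 0.992
1.22 [ 0.07   -0.1162] roll 1.082
1.31 [ 0.0805 -0.1212] roll 1.172
1.4 [ 0.0915 -0.1253] roll 1.262
```

Calibrating where the rest stop is by nudging backwards.

Emit:
play_rows --rows '[{"x":0,"y":0.003,"z":0,"roll":-0.02,"hand":0.027},{"x":0,"y":0.005,"z":0,"roll":-0.04,"hand":0.027},{"x":0,"y":0.005,"z":0,"roll":-0.04,"hand":0.027}]'

```text
clock: 14.15
tcp_pos: [0.4705, -0.2075, 0.1092]
tool_rot: [180.0, -0.0, 23.1]
wrist_force: [-0.3, 0.6, 1.3]
opening: 0.0268
gripper_force: 0.0
```

```bash
python3 -c "
from h import *
arc([0.05])"
```

```text
lever(TCP) 0.088 r 0.1315 yaw 23.1 z 0.1092 F [-0.29  0.57  1.25] open 0.0268 t 14.15
0.05 [0.0016 0.0049] roll -0.048
```

Emit:
play_rows --rows '[{"x":0.001,"y":0.003,"z":0,"roll":-0.03,"hand":0.027},{"x":0.0015,"y":0.006,"z":0,"roll":-0.06,"hand":0.027},{"x":0.0015,"y":0.006,"z":0,"roll":-0.06,"hand":0.027}]'

```text
clock: 14.52
tcp_pos: [0.4745, -0.2126, 0.1093]
tool_rot: [180.0, -0.0, 26.5]
wrist_force: [-0.6, 0.6, -0.3]
opening: 0.027
gripper_force: 0.0
```

```bash
python3 -c "
from h import *
arc([0])"
```

```text
lever(TCP) 0.039 r 0.13 yaw 26.5 z 0.1093 F [-0.56  0.64 -0.29] open 0.027 t 14.525
0 [0.0001 0.0051] roll -0.038
```

Emit:
play_rows --rows '[{"x":0,"y":0.003,"z":0,"roll":-0.03,"hand":0.027},{"x":0,"y":0.005,"z":0,"roll":-0.04,"hand":0.027},{"x":0,"y":0.007,"z":0,"roll":-0.04,"hand":0.027},{"x":0,"y":0.007,"z":0,"roll":-0.04,"hand":0.027}]'

```text
clock: 15.02
tcp_pos: [0.4773, -0.2187, 0.1092]
tool_rot: [180.0, -0.0, 28.8]
wrist_force: [0.3, 0.1, 0.1]
opening: 0.0266
gripper_force: 0.1
```

```bash
python3 -c "
from h import *
arc(np.arange(0.1,1.47,.08))"
```

```text
lever(TCP) -0.012 r 0.1304 yaw 28.8 z 0.1092 F [0.26 0.08 0.11] open 0.0266 t 15.025
0.1 [ 0.001  -0.0145] roll 0.101
0.18 [ 0.0025 -0.0248] roll 0.181
0.26 [ 0.0048 -0.035 ] roll 0.261
0.34 [ 0.0078 -0.0449] roll 0.341
0.42 [ 0.0117 -0.0546] roll 0.421
0.5 [ 0.0163 -0.0639] roll 0.501
0.58 [ 0.0217 -0.0728] roll 0.581
0.66 [ 0.0278 -0.0812] roll 0.661
0.74 [ 0.0345 -0.0892] roll 0.741
0.82 [ 0.0418 -0.0966] roll 0.821
0.9 [ 0.0497 -0.1033] roll 0.901
0.98 [ 0.0581 -0.1095] roll 0.981
1.06 [ 0.0669 -0.1149] roll 1.061
1.14 [ 0.0762 -0.1196] roll 1.141
1.22 [ 0.0858 -0.1235] roll 1.221
1.3 [ 0.0957 -0.1267] roll 1.301
1.38 [ 0.1059 -0.1291] roll 1.381
1.46 [ 0.1161 -0.1306] roll 1.461
```

```bash
cat >> h.py <<'E'
def bar():
    "lever bar direction from depth: points at bar-top height between hub and knob"
    for n in("top","scene"):
        P=cloud(n,viewer.grab_frame(n)[1]).reshape(-1,3); v=P[:,:2]-PIV; r=np.hypot(*v.T)
        w=v[(r>.06)&(r<.11)&(P[:,2]>.097)&(P[:,2]<.107)]
        f=np.arctan2(w[:,1],w[:,0])%(2*np.pi); th=np.pi-np.radians(11.4)+.7-f
        th=th[(th>-.3)&(th<1.7)]
        print(n,"bar lever angle",len(th),np.median(th).round(3) if len(th) else None)
E
python3 -c "
from h import *
bar()
import numpy as np
o=np.load('pics/top0.npy'); P=cloud('top',o).reshape(-1,3); v=P[:,:2]-PIV; r=np.hypot(*v.T); w=v[(r>.06)&(r<.11)&(P[:,2]>.097)&(P[:,2]<.107)]
print(np.median(np.pi-np.radians(11.4)+.7-np.arctan2(w[:,1],w[:,0])%(2*np.pi)),len(w))
"
```

```text
top bar lever angle 87 0.022
scene bar lever angle 62 -0.006
0.14027879235345453 120
```

Emit:
play_rows --rows '[{"x":0.001,"y":-0.0145,"z":0,"roll":0.1,"hand":0.027},{"x":0.0025,"y":-0.025,"z":0,"roll":0.18,"hand":0.027},{"x":0.005,"y":-0.035,"z":0,"roll":0.26,"hand":0.027},{"x":0.008,"y":-0.045,"z":0,"roll":0.34,"hand":0.027},{"x":0.0115,"y":-0.0545,"z":0,"roll":0.42,"hand":0.027},{"x":0.0165,"y":-0.064,"z":0,"roll":0.5,"hand":0.027},{"x":0.0215,"y":-0.073,"z":0,"roll":0.58,"hand":0.027},{"x":0.028,"y":-0.081,"z":0,"roll":0.66,"hand":0.027},{"x":0.0345,"y":-0.089,"z":0,"roll":0.74,"hand":0.027},{"x":0.042,"y":-0.0965,"z":0,"roll":0.82,"hand":0.027},{"x":0.0495,"y":-0.1035,"z":0,"roll":0.9,"hand":0.027},{"x":0.058,"y":-0.1095,"z":0,"roll":0.98,"hand":0.027},{"x":0.067,"y":-0.115,"z":0,"roll":1.06,"hand":0.027},{"x":0.076,"y":-0.1195,"z":0,"roll":1.14,"hand":0.027},{"x":0.086,"y":-0.1235,"z":0,"roll":1.22,"hand":0.027},{"x":0.0955,"y":-0.1265,"z":0,"roll":1.3,"hand":0.027},{"x":0.106,"y":-0.129,"z":0,"roll":1.38,"hand":0.027},{"x":0.106,"y":-0.129,"z":0,"roll":1.38,"hand":0.027}]'

```text
clock: 17.38
tcp_pos: [0.5085, -0.0541, 0.1091]
tool_rot: [180.0, -0.1, -50.2]
wrist_force: [0.7, 0.2, 0.2]
opening: 0.0267
gripper_force: 0.0
```

```bash
cat >> h.py <<'E'
def gaps():
    "y of surfaces along the clamp axis in the cradle frame (scene view)"
    a=np.radians(11.4); Y=np.array([np.sin(a),np.cos(a)]); X=np.array([np.cos(a),-np.sin(a)]); o=np.array([.6319,.0441])
    im,d=viewer.grab_frame("scene"); P=cloud("scene",d); q0=(P[...,:2]-o)@X; q1=(P[...,:2]-o)@Y; z=P[...,2]
    m=(abs(q0)<.03)&(z>.045)
    ca=m&(z<.09)&(abs(q1)<.1); 
    prof=[]
    for y in np.arange(-.15,.125,.004):
        w=m&(abs(q1-y)<.002)&(abs(q0)<.012); prof.append((round(y*1000),round(1000*z[w].max()) if w.any() else 0,int(im[w].mean()) if w.any() else 0))
    print(prof)
    w=m&(z>.105)&(z<.135)&(q1<-.02); print("carriage screw y",np.median(q1[w]) if w.any() else None,w.sum())
E
python3 -c "
from h import *
bar(); gaps(); arc(np.arange(1.3,-.08,-.08))"
```

```text
top bar lever angle 0 None
scene bar lever angle 80 1.409
[(-150, 0, 0), (-146, 59, 137), (-142, 0, 0), (-138, 0, 0), (-134, 0, 0), (-130, 0, 0), (-126, 0, 0), (-122, 82, 187), (-118, 82, 252), (-114, 92, 238), (-110, 114, 226), (-106, 118, 178), (-102, 114, 188), (-98, 87, 237), (-94, 84, 177), (-90, 83, 143), (-86, 72, 140), (-82, 74, 190), (-78, 76, 168), (-74, 0, 0), (-70, 80, 244), (-66, 83, 209), (-62, 84, 212), (-58, 83, 205), (-54, 86, 204), (-50, 83, 193), (-46, 80, 242), (-42, 80, 253), (-38, 78, 253), (-34, 80, 253), (-30, 81, 253), (-26, 79, 253), (-22, 78, 253), (-18, 77, 253), (-14, 78, 253), (-10, 79, 253), (-6, 78, 253), (-2, 79, 252), (2, 79, 252), (6, 80, 253), (10, 81, 253), (14, 80, 253), (18, 79, 253), (22, 78, 251), (26, 81, 252), (30, 80, 253), (34, 80, 253), (38, 81, 253), (42, 78, 253), (46, 79, 252), (50, 79, 252), (54, 79, 253), (58, 80, 253), (62, 80, 253), (66, 79, 252), (70, 80, 250), (74, 83, 232), (78, 82, 201), (82, 85, 222), (86, 84, 211), (90, 83, 176), (94, 80, 139), (98, 70, 106), (102, 76, 175), (106, 82, 246), (110, 91, 240), (114, 93, 228), (118, 116, 205), (122, 114, 187)]
carriage screw y -0.9810088547857114 238
lever(TCP) 1.38 r 0.1304 yaw -50.2 z 0.1092 F [ 0.21  0.18 -0.5 ] open 0.027 t 17.525
1.3 [0.0007 0.0104] roll -0.077
1.22 [0.002  0.0207] roll -0.157
1.14 [0.004  0.0309] roll -0.237
1.06 [0.0068 0.0409] roll -0.317
0.98 [0.0105 0.0506] roll -0.397
0.9 [0.0149 0.0601] roll -0.477
0.82 [0.02   0.0691] roll -0.557
0.74 [0.0259 0.0777] roll -0.637
0.66 [0.0324 0.0858] roll -0.717
0.58 [0.0395 0.0934] roll -0.797
0.5 [0.0473 0.1003] roll -0.877
0.42 [0.0555 0.1066] roll -0.957
0.34 [0.0643 0.1123] roll -1.037
0.26 [0.0734 0.1172] roll -1.117
0.18 [0.0829 0.1214] roll -1.197
0.1 [0.0928 0.1248] roll -1.277
0.02 [0.1028 0.1274] roll -1.357
-0.06 [0.1131 0.1292] roll -1.437
```

Four clicks done and the cartridge has been pushed about 12 mm, close to the tailstock. Back to rest.

Emit:
play_rows --rows '[{"x":0.0005,"y":0.0105,"z":0,"roll":-0.077,"hand":0.027},{"x":0.002,"y":0.0205,"z":0,"roll":-0.157,"hand":0.027},{"x":0.004,"y":0.031,"z":0,"roll":-0.237,"hand":0.027},{"x":0.007,"y":0.041,"z":0,"roll":-0.317,"hand":0.027},{"x":0.0105,"y":0.0505,"z":0,"roll":-0.397,"hand":0.027},{"x":0.015,"y":0.06,"z":0,"roll":-0.477,"hand":0.027},{"x":0.02,"y":0.069,"z":0,"roll":-0.557,"hand":0.027},{"x":0.026,"y":0.0775,"z":0,"roll":-0.637,"hand":0.027},{"x":0.0325,"y":0.086,"z":0,"roll":-0.717,"hand":0.027},{"x":0.0395,"y":0.0935,"z":0,"roll":-0.797,"hand":0.027},{"x":0.0475,"y":0.1005,"z":0,"roll":-0.877,"hand":0.027},{"x":0.0555,"y":0.1065,"z":0,"roll":-0.957,"hand":0.027},{"x":0.0645,"y":0.1125,"z":0,"roll":-1.037,"hand":0.027},{"x":0.0735,"y":0.117,"z":0,"roll":-1.117,"hand":0.027},{"x":0.083,"y":0.1215,"z":0,"roll":-1.197,"hand":0.027},{"x":0.093,"y":0.125,"z":0,"roll":-1.277,"hand":0.027},{"x":0.103,"y":0.1275,"z":0,"roll":-1.357,"hand":0.027},{"x":0.107,"y":0.128,"z":0,"roll":-1.39,"hand":0.027},{"x":0.107,"y":0.128,"z":0,"roll":-1.39,"hand":0.027}]'

```text
clock: 19.9
tcp_pos: [0.4779, -0.2186, 0.1093]
tool_rot: [180.0, -0.0, 29.3]
wrist_force: [-0.0, -0.3, 0.4]
opening: 0.027
gripper_force: 0.0
```

```bash
python3 -c "
from h import *
bar(); arc([.1,.18,.26,.3,.34,.37,.4,.43,.46])"
```

```text
top bar lever angle 89 0.011
scene bar lever angle 61 -0.002
lever(TCP) -0.011 r 0.1295 yaw 29.3 z 0.1093 F [ 0.75  0.27 -0.28] open 0.0269 t 20.0
0.1 [ 0.0003 -0.0145] roll 0.111
0.18 [ 0.0019 -0.0247] roll 0.191
0.26 [ 0.0043 -0.0349] roll 0.271
0.3 [ 0.0058 -0.0398] roll 0.311
0.34 [ 0.0075 -0.0448] roll 0.351
0.37 [ 0.0089 -0.0484] roll 0.381
0.4 [ 0.0104 -0.052 ] roll 0.411
0.43 [ 0.012  -0.0555] roll 0.441
0.46 [ 0.0137 -0.0591] roll 0.471
```

Emit:
play_rows --rows '[{"x":0.0005,"y":-0.0145,"z":0,"roll":0.11,"hand":0.027},{"x":0.002,"y":-0.0245,"z":0,"roll":0.19,"hand":0.027},{"x":0.0045,"y":-0.035,"z":0,"roll":0.27,"hand":0.027},{"x":0.0075,"y":-0.045,"z":0,"roll":0.35,"hand":0.027},{"x":0.0075,"y":-0.045,"z":0,"roll":0.35,"hand":0.027},{"x":0.0075,"y":-0.045,"z":0,"roll":0.35,"hand":0.027}]'

```text
clock: 20.75
tcp_pos: [0.463, -0.1757, 0.1094]
tool_rot: [180.0, -0.1, 9.4]
wrist_force: [1.3, -2.0, 0.8]
opening: 0.0272
gripper_force: 0.9
```

```bash
cat >> h.py <<'E'
def ft():
    F=[]
    for i in range(4):
        viewer.grab_frame("top"); s=observe(); v=s["tcp_pos"][:2]-PIV; v/=np.hypot(*v); t=np.array([-v[1],v[0]])
        F.append([s["wrist_force"][:2]@t,s["wrist_force"][:2]@v,s["wrist_force"][2]])
    print("resisting tangential, radial, z:",np.mean(F,0).round(2),np.std(F,0).round(2))
E
python3 -c "
from h import *
ft(); arc([.37,.4,.43,.46,.5])"
```

```text
resisting tangential, radial, z: [ 1.66 -1.17  0.43] [0.43 0.13 0.55]
lever(TCP) 0.338 r 0.1299 yaw 9.3 z 0.1094 F [ 1.55 -1.7   0.35] open 0.0269 t 20.95
0.37 [-0.     -0.0042] roll 0.032
0.4 [ 0.0002 -0.0081] roll 0.062
0.43 [ 0.0005 -0.012 ] roll 0.092
0.46 [ 0.0009 -0.0159] roll 0.122
0.5 [ 0.0016 -0.021 ] roll 0.162
```

Emit:
play_rows --rows '[{"x":0,"y":-0.006,"z":0,"roll":0.045,"hand":0.027},{"x":0.0005,"y":-0.0115,"z":0,"roll":0.09,"hand":0.027},{"x":0.0008,"y":-0.0145,"z":0,"roll":0.11,"hand":0.027},{"x":0.0008,"y":-0.0145,"z":0,"roll":0.11,"hand":0.027}]'

```text
clock: 21.45
tcp_pos: [0.4613, -0.1622, 0.1094]
tool_rot: [179.9, -0.1, 3.0]
wrist_force: [2.2, -4.6, 0.1]
opening: 0.0271
gripper_force: 2.2
```

```bash
python3 -c "
from h import *
ft(); arc([.5,.55,.6,.65,.7,.75]);gaps()"
```

```text
resisting tangential, radial, z: [ 4.69 -1.76 -0.47] [0.64 0.42 0.39]
lever(TCP) 0.444 r 0.1298 yaw 3.0 z 0.1094 F [ 2.32 -3.89 -0.02] open 0.0271 t 21.65
0.5 [-0.     -0.0073] roll 0.051
0.55 [ 0.0005 -0.0138] roll 0.101
0.6 [ 0.0013 -0.0203] roll 0.151
0.65 [ 0.0024 -0.0267] roll 0.201
0.7 [ 0.0039 -0.033 ] roll 0.251
0.75 [ 0.0057 -0.0393] roll 0.301
[(-150, 0, 0), (-146, 0, 0), (-142, 0, 0), (-138, 0, 0), (-134, 0, 0), (-130, 0, 0), (-126, 0, 0), (-122, 0, 0), (-118, 0, 0), (-114, 84, 237), (-110, 93, 239), (-106, 117, 222), (-102, 120, 177), (-98, 105, 189), (-94, 95, 210), (-90, 84, 192), (-86, 79, 152), (-82, 72, 176), (-78, 76, 178), (-74, 76, 211), (-70, 80, 168), (-66, 83, 203), (-62, 83, 214), (-58, 83, 212), (-54, 83, 202), (-50, 84, 196), (-46, 78, 239), (-42, 79, 253), (-38, 80, 253), (-34, 79, 253), (-30, 79, 251), (-26, 83, 253), (-22, 78, 253), (-18, 78, 253), (-14, 81, 253), (-10, 80, 253), (-6, 81, 253), (-2, 81, 252), (2, 80, 252), (6, 80, 253), (10, 81, 253), (14, 78, 253), (18, 79, 253), (22, 79, 253), (26, 80, 252), (30, 79, 253), (34, 81, 253), (38, 81, 253), (42, 79, 253), (46, 78, 252), (50, 81, 253), (54, 81, 252), (58, 81, 253), (62, 78, 253), (66, 80, 253), (70, 80, 252), (74, 82, 232), (78, 85, 213), (82, 83, 219), (86, 83, 208), (90, 82, 194), (94, 82, 142), (98, 70, 106), (102, 73, 174), (106, 83, 247), (110, 83, 254), (114, 96, 225), (118, 113, 200), (122, 119, 183)]
carriage screw y -0.9825767213597223 243
```

Click 5 is the first grip: resistance rose to 4.7 N, where it was ≤1.7 N just before. Two more clicks, one at a time.

Emit:
play_rows --rows '[{"x":0,"y":-0.0075,"z":0,"roll":0.05,"hand":0.027},{"x":0.0005,"y":-0.014,"z":0,"roll":0.1,"hand":0.027},{"x":0.0015,"y":-0.0205,"z":0,"roll":0.15,"hand":0.027},{"x":0.0025,"y":-0.0265,"z":0,"roll":0.2,"hand":0.027},{"x":0.004,"y":-0.033,"z":0,"roll":0.25,"hand":0.027},{"x":0.0057,"y":-0.0395,"z":0,"roll":0.3,"hand":0.027},{"x":0.006,"y":-0.0405,"z":0,"roll":0.31,"hand":0.027},{"x":0.006,"y":-0.0405,"z":0,"roll":0.31,"hand":0.027}]'

```text
clock: 22.7
tcp_pos: [0.4655, -0.123, 0.1095]
tool_rot: [179.8, -0.2, -14.8]
wrist_force: [2.5, -7.8, -2.3]
opening: 0.0267
gripper_force: 3.8
```

```bash
python3 -c "
from h import *
ft(); bar(); arc([.8,.85,.9,.95,1.0,1.05,1.08,1.1])"
```

```text
resisting tangential, radial, z: [ 7.26 -5.02 -2.13] [0.47 0.37 0.61]
top bar lever angle 0 None
scene bar lever angle 72 0.766
lever(TCP) 0.748 r 0.1293 yaw -14.8 z 0.1095 F [ 2.45 -9.65 -2.35] open 0.0268 t 23.0
0.8 [-0.0006 -0.0068] roll 0.04
0.85 [-0.0001 -0.0132] roll 0.09
0.9 [ 0.0006 -0.0197] roll 0.14
0.95 [ 0.0017 -0.0261] roll 0.19
1.0 [ 0.0031 -0.0325] roll 0.24
1.05 [ 0.0048 -0.0387] roll 0.29
1.08 [ 0.006  -0.0424] roll 0.32
1.1 [ 0.0068 -0.0449] roll 0.34
```

Emit:
play_rows --rows '[{"x":-0.0006,"y":-0.0068,"z":0,"roll":0.045,"hand":0.027},{"x":0,"y":-0.0135,"z":0,"roll":0.095,"hand":0.027},{"x":0.0006,"y":-0.02,"z":0,"roll":0.14,"hand":0.027},{"x":0.0017,"y":-0.026,"z":0,"roll":0.19,"hand":0.027},{"x":0.003,"y":-0.0325,"z":0,"roll":0.24,"hand":0.027},{"x":0.005,"y":-0.039,"z":0,"roll":0.29,"hand":0.027},{"x":0.006,"y":-0.043,"z":0,"roll":0.32,"hand":0.027},{"x":0.006,"y":-0.043,"z":0,"roll":0.32,"hand":0.027}]'

```text
clock: 24.0
tcp_pos: [0.4816, -0.0851, 0.1096]
tool_rot: [179.7, -0.3, -33.2]
wrist_force: [0.3, -13.3, 1.4]
opening: 0.0272
gripper_force: 5.5
```

```bash
python3 -c "
from h import *
ft(); bar(); arc(np.arange(1.0,-.1,-.08))"
```

```text
resisting tangential, radial, z: [11.03 -7.69  1.39] [0.62 0.16 0.75]
top bar lever angle 0 None
scene bar lever angle 78 1.083
lever(TCP) 1.067 r 0.1297 yaw -33.2 z 0.1096 F [  0.05 -12.71   1.6 ] open 0.0271 t 24.3
1.0 [0.0002 0.0087] roll -0.081
0.92 [0.0014 0.019 ] roll -0.161
0.84 [0.0035 0.0292] roll -0.241
0.76 [0.0064 0.0392] roll -0.321
0.68 [0.01   0.0489] roll -0.401
0.6 [0.0145 0.0583] roll -0.481
0.52 [0.0197 0.0673] roll -0.561
0.44 [0.0255 0.0759] roll -0.641
0.36 [0.0321 0.084 ] roll -0.721
0.28 [0.0392 0.0915] roll -0.801
0.2 [0.047  0.0984] roll -0.881
0.12 [0.0553 0.1047] roll -0.961
0.04 [0.064  0.1103] roll -1.041
-0.04 [0.0732 0.1152] roll -1.121
```

Resistance 11 N at click 7, about 4 N per click as expected, so about 80 N on the nose. A small extra margin past the click, then back to rest.

Emit:
play_rows --rows '[{"x":0.0005,"y":-0.005,"z":0,"roll":0.035,"hand":0.027},{"x":0.0005,"y":-0.005,"z":0,"roll":0.035,"hand":0.027},{"x":0,"y":0.0085,"z":0,"roll":-0.08,"hand":0.027},{"x":0.0015,"y":0.019,"z":0,"roll":-0.16,"hand":0.027},{"x":0.0035,"y":0.029,"z":0,"roll":-0.24,"hand":0.027},{"x":0.0065,"y":0.039,"z":0,"roll":-0.32,"hand":0.027},{"x":0.01,"y":0.049,"z":0,"roll":-0.4,"hand":0.027},{"x":0.0145,"y":0.0585,"z":0,"roll":-0.48,"hand":0.027},{"x":0.0195,"y":0.0675,"z":0,"roll":-0.56,"hand":0.027},{"x":0.0255,"y":0.076,"z":0,"roll":-0.64,"hand":0.027},{"x":0.032,"y":0.084,"z":0,"roll":-0.72,"hand":0.027},{"x":0.039,"y":0.0915,"z":0,"roll":-0.8,"hand":0.027},{"x":0.047,"y":0.0985,"z":0,"roll":-0.88,"hand":0.027},{"x":0.0555,"y":0.1045,"z":0,"roll":-0.96,"hand":0.027},{"x":0.064,"y":0.1105,"z":0,"roll":-1.04,"hand":0.027},{"x":0.07,"y":0.1135,"z":0,"roll":-1.08,"hand":0.027},{"x":0.07,"y":0.1135,"z":0,"roll":-1.08,"hand":0.027}]'

```text
clock: 26.42
tcp_pos: [0.4775, -0.2132, 0.1088]
tool_rot: [-179.9, 0.0, 28.8]
wrist_force: [0.3, -0.3, -0.6]
opening: 0.0271
gripper_force: 0.0
```

```bash
python3 -c "
from h import *
bar(); arc([-.02,-.04,-.06]); ft()"
```

```text
top bar lever angle 84 0.046
scene bar lever angle 59 0.031
lever(TCP) 0.026 r 0.1273 yaw 28.8 z 0.1089 F [ 0.18 -0.05  0.69] open 0.0274 t 26.525
-0.02 [-0.0027  0.0059] roll -0.019
-0.04 [-0.0026  0.0085] roll -0.039
-0.06 [-0.0025  0.0111] roll -0.059
resisting tangential, radial, z: [-0.41  0.2   0.27] [0.34 0.42 0.26]
```

Push on gently to the rest stop, until the force shows it.

Emit:
play_rows --rows '[{"x":-0.0027,"y":0.004,"z":0,"roll":-0.02,"hand":0.027},{"x":-0.0027,"y":0.006,"z":0,"roll":-0.02,"hand":0.027},{"x":-0.0027,"y":0.008,"z":0,"roll":-0.02,"hand":0.027},{"x":-0.0027,"y":0.008,"z":0,"roll":-0.02,"hand":0.027}]'

```text
clock: 27.22
tcp_pos: [0.478, -0.2195, 0.1088]
tool_rot: [-179.6, 0.1, 30.0]
wrist_force: [-5.6, 6.2, 7.0]
opening: 0.0273
gripper_force: 4.0
```

```bash
python3 -c "
from h import *
bar(); arc([-.06]); ft()"
```

```text
top bar lever angle 86 0.015
scene bar lever angle 59 -0.005
lever(TCP) -0.02 r 0.1302 yaw 30.0 z 0.1088 F [-4.17  6.21  5.38] open 0.027 t 27.325
-0.06 [0.0002 0.0052] roll -0.038
resisting tangential, radial, z: [-8.19  0.75  5.81] [0.55 0.59 0.52]
```

The stop is reached (8 N). Back off, open, lift clear and look.

Emit:
play_rows --rows '[{"x":0,"y":-0.003,"z":0,"roll":0,"hand":0.027},{"x":0,"y":-0.003,"z":0,"roll":0,"hand":0.05},{"x":0,"y":-0.003,"z":0,"roll":0,"hand":0.05},{"x":0,"y":-0.003,"z":0,"roll":0,"hand":0.05},{"x":0,"y":-0.003,"z":-0.03,"roll":0,"hand":0.05},{"x":0,"y":-0.003,"z":-0.08,"roll":0,"hand":0.05},{"x":0,"y":-0.003,"z":-0.12,"roll":0,"hand":0.05},{"x":-0.06,"y":-0.003,"z":-0.12,"roll":0,"hand":0.05},{"x":-0.12,"y":-0.003,"z":-0.12,"roll":0,"hand":0.05},{"x":-0.12,"y":-0.003,"z":-0.12,"roll":0,"hand":0.05}]'

```text
clock: 28.78
tcp_pos: [0.3708, -0.2814, 0.2296]
tool_rot: [-180.0, -0.1, 29.5]
wrist_force: [1.0, 0.7, -0.2]
opening: 0.0499
gripper_force: 0.0
```

```bash
python3 - <<'E'
from h import *
bar(); arc([]); gaps()
t=viewer.grab_frame("top")[0]; s=viewer.grab_frame("scene")[0]
cv2.imwrite("pics/end.png",np.hstack([cv2.resize(t[130:270,200:360,::-1],(400,350),interpolation=cv2.INTER_CUBIC),cv2.resize(s[160:310,190:330,::-1],(380,350),interpolation=cv2.INTER_CUBIC)]))
E
```

```text
top bar lever angle 116 0.013
scene bar lever angle 59 -0.007
lever(TCP) -0.021 r 0.2497 yaw 29.9 z 0.2295 F [-0.02 -0.19  0.41] open 0.0501 t 28.875
[(-150, 0, 0), (-146, 0, 0), (-142, 0, 0), (-138, 0, 0), (-134, 0, 0), (-130, 0, 0), (-126, 0, 0), (-122, 0, 0), (-118, 0, 0), (-114, 0, 0), (-110, 81, 196), (-106, 81, 250), (-102, 84, 255), (-98, 118, 220), (-94, 117, 184), (-90, 95, 187), (-86, 91, 228), (-82, 86, 209), (-78, 82, 179), (-74, 72, 173), (-70, 0, 0), (-66, 83, 182), (-62, 83, 207), (-58, 84, 212), (-54, 84, 199), (-50, 85, 198), (-46, 79, 221), (-42, 79, 251), (-38, 81, 253), (-34, 82, 253), (-30, 78, 253), (-26, 82, 251), (-22, 81, 253), (-18, 79, 253), (-14, 79, 253), (-10, 80, 253), (-6, 80, 253), (-2, 79, 252), (2, 81, 252), (6, 79, 253), (10, 79, 253), (14, 81, 253), (18, 78, 253), (22, 80, 251), (26, 81, 252), (30, 80, 253), (34, 80, 253), (38, 78, 253), (42, 78, 253), (46, 82, 252), (50, 81, 252), (54, 80, 253), (58, 81, 253), (62, 80, 253), (66, 80, 252), (70, 80, 251), (74, 83, 236), (78, 84, 211), (82, 84, 210), (86, 83, 212), (90, 83, 201), (94, 83, 144), (98, 72, 145), (102, 73, 159), (106, 82, 244), (110, 86, 253), (114, 94, 204), (118, 112, 202), (122, 118, 186)]
carriage screw y -0.9819539865579436 239
```

View pics/end.png

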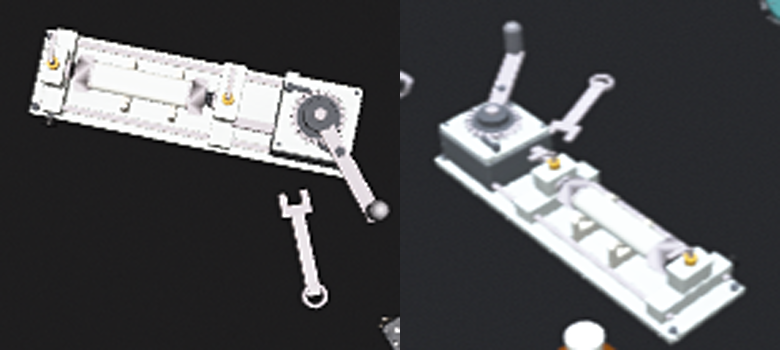

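The final pair of crops shows the cartridge clamped between both noses in the Vs, the lever at rest and the wrench untouched. I'll check the click count from how far the carriage's yellow screw has travelled.

```bash
python3 - <<'E'
from h import *
a=np.radians(11.4); Y=np.array([np.sin(a),np.cos(a)]); o=np.array([.6319,.0441])
for n in("top","scene"):
    for k,im in(("start",cv2.imread(f"pics/{n}0.png")),("now",viewer.grab_frame(n)[0][:,:,::-1])):
        h=cv2.cvtColor(np.ascontiguousarray(im),cv2.COLOR_BGR2HSV); m=cv2.inRange(h,(12,110,90),(38,255,255))
        c,l,st,ce=cv2.connectedComponentsWithStats(m)
        for i in range(1,c):
            if st[i,4]>=3:
                p=plane(n,ce[i],.09)[0,:2]-o; y=p@Y
                if abs(p@[Y[1],-Y[0]])<.03 and abs(y)<.16: print(n,k,st[i,4],ce[i].round(2),"y",y.round(4))
E
```

```text
top start 12 [221.25 155.33] y 0.1169
top start 12 [301.17 171.75] y -0.1267
top now 12 [221.25 155.33] y 0.1169
top now 12 [290.58 169.67] y -0.0946
scene start 11 [239.55 224.36] y -0.1254
scene start 14 [296.36 271.21] y 0.1208
scene now 11 [246.55 230.09] y -0.0922
scene now 14 [296.36 271.21] y 0.1208
```

The carriage moved 32–33 mm, which is exactly 7 clicks: first grip at click 5, plus two. Handing in.

```bash
python3 -c "
from station import ctrl
print(ctrl.job_done())"
```

```text
the job is handed in; nothing more can be done
None
```

The job is handed in: the long cartridge lies in the V-blocks, released and clamped two clicks past first grip (about 80 N by lever force). The lever is at its rest stop, and I didn't touch the shorter cartridge or the wrench.

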